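# Hold a humidity probe centred in the guide tube of a seasoning box

## Robot

A 6-joint arm with a two-finger parallel gripper is mounted at the origin on a cart in front of the work surface, level with it; the furniture and walls round the work are solid. World frame = base frame: x ahead of the robot, y to its left, z up, the work surface at z = 0. Lengths are in m, angles in rad, forces in N, time in s.
With the tool pointing down it reaches from about 0.25 to 0.725 m from the base axis. Payload 4 kg.
Tool frame: the origin (TCP) lies at the very end of the fingers, on their centre line; the grasp point (between the pads) lies 19 mm behind it; z points along the fingers, y is the line along which they close (so a half turn about z gives the same grasp; the last joint's range is limited). The gripper opens to 85 mm and grips with 20 to 120 N. Pads are 22 mm wide; open, the fingers measure 114 mm over their backs; the gripper's body (76 mm by 85 mm) begins 54 mm behind the grasp point. The pads swing forward as they close: fully open they stand 13 mm farther back than shut.
Start: joints at [-1.337, 0.241, 0.005, 1.335, 0, 1.571], TCP at [0.116, -0.486, 0.231] pointing down, gripper open.
Joint ranges: [-2.72, 2.72], [-1.05, 1.87], [-1.09, 1.28], [-1.99, 2.15], [-1.42, 1.44], [-3.14, 3.14]. Speed limits (rad/s): [2.79, 2.79, 3.14, 3.14, 3.14, 3.14].

## Interface

Orientations are given as a unit quaternion [x, y, z, w].
In Python, from workcell import bot gives the robot as it stands.
- The arm moves only by the tool carry_out, never from a script. Its argument "increments" is one flat list of numbers, 5 for each row, row after row: the finger opening in cm, from 0 to 8.54, then the shift along the tool's x, y, z in cm, then the turn about the tool's z in rad. A call has exactly 5 rows; each row shifts and turns the commanded pose from where the row before left it, along the tool's axes as they then stand; what a row does not reach is not made up. A row lasts 1/8 s, in which the tool goes at most 62.5 mm and 10.7 degrees, less where a joint would pass 70% of its speed; a pose out of reach is approached as far as the arm can. A call with a gripper value outside its range is refused whole. The fingers move at their own pace and stop on an object; the grip force is fixed at half the most. Time passes only in rows, so rows that do not move let the fingers close, or fill a call up. It gives the time, the measured TCP pose, the force, the opening and the grip force at its end, in the units of the state.
- bot.get_obs(): the state, without advancing time (a new reading comes with each control period).
- bot.camera(name): name is "side" or "top"; returns a dict with "pixels" (480x640x3 uint8, blue, green, red), "range_z" (480x640 float32, m along the optical axis (not along the pixel's ray), 0 where there is no reading), "mtx" (3x3 intrinsics, pixels), "D" ([k1, k2, p1, p2, k3] as OpenCV has them; the pictures are not rectified), "eye" and "attitude" of the camera in the world. Camera axes: x right, y down, z forward; pixel columns grow to the right and rows downward; lengths in m; the calibration is good to about 2 mm. A picture is of the moment at which its call begins.
- bot.job_done(): hands the job in; it is judged then, once.
Trained networks look in a picture, given as the dict that the camera call returned (one of the last four; its "shot" number tells which), for a name from the list of things; names that differ only in an ending like _2 or _b are one class to them, and where a whole thing is asked for, a point or a joint stands for the part that bears it (a point fixed in the world has none). Each returns a list of dicts, best first, with "p" (0 to 1); they miss things now and then, are a little off and sometimes report something else, mostly with a low value. They report only what shows in the picture. A call takes as long as a camera call.
- bot.find_in(picture, name): "xyz" ([x, y, z] in m, in the coordinates of the camera as it stood for that picture, good to about 4 mm: the middle of the surface that is visible of it).
- bot.regions_of(picture, name): "mask" (480x640 bool, what is visible of it).
- bot.place_of(picture, name): "xyz" ([x, y, z] in m, in the coordinates of the camera as it stood for that picture, good to about 4 mm: a listed point, or the origin of a listed thing).
The state is a dict: "clock": time; "joint_pos": joint angles; "joint_vel": joint speeds; "tau": joint torques, N m; "eef_pos": TCP position; "tool_rot": TCP orientation; "ft_force": force on the tool from outside, world axes, zero at the start; "ft_torque": the same for the moment, N m; "grip_width": finger opening in m; "grasp_force": force on a finger pad.
Only numpy, scipy, OpenCV 4.12 (cv2) and the standard library are available. Lean on these libraries where they do the work, as an engineer would, in place of code of your own. Each camera call takes 0.05 s, during which the arm holds its last target. There are 200 camera calls.

## Task

Take the spool clamp off the brass guide tube of the seasoning box and stand it upright on the bench away from the tube. Then lift the humidity probe out of its rest and lower its rod straight down the middle of the guide tube without touching the box or the tube, until the red band is level with the tube's mouth. Finish holding the probe there, still, upright and centred, and leave the other things where they are.

Things in the scene. Friction and masses are not known exactly. Their poses are not given: they have to be found in the camera images.
- stray_clamp_center (a point): Small turned wooden spool clamp (two wooden discs on a screw, brass wing nut on top), 35 mm in diameter, 68 mm high, standing upright on the mouth of the guide tube, loose, 45 g. The point is its centre, 34 mm above its foot; z is up its axis. Grasp it by the upper disc, 35 mm in diameter, 34 to 49 mm above its foot. Two similar clamps standing on the bench farther back are fixed and not part of the job.
- stray_clamp: The same clamp; origin at the centre of its foot.
- guide_mouth (a point): Centre of the mouth of the brass guide tube that stands up from the top of the seasoning box, 105 mm above the bench. The bore is 24 mm in diameter and 48 mm long, vertical, open below into the hollow box (inner floor 95 mm below the mouth); the tube is 42 mm in outside diameter and stands 30 mm above the box's top. z is up, x and y are the box's.
- season_box: Wooden seasoning box with a clear front pane (facing its -x), fixed to the bench, 130 mm (x) by 150 mm (y), 75 mm high without the tube. Origin at the centre of its underside, on the tube's axis.
- probe_grip (a point): Middle of the handle of the humidity probe: an upright blue round handle 24 mm in diameter and 50 mm high (a grey 3 mm cap with a green dot on top), below it a bare round steel rod 10 mm in diameter and 90 mm long. z points up along the probe, away from the rod. The rod begins 25 mm below this point. 90 g.
- probe: The probe; origin at the middle of its handle.
- probe_band (a point): Centre of the red band (6 mm wide) on the rod, 50 mm below the middle of the handle.
- probe_tip (a point): Lower end of the rod, 115 mm below the middle of the handle.
- rest_top (a point): Centre of the top of the probe's rest: a dark wooden block 70 x 70 mm (foot 90 x 90 mm), 95 mm high, fixed. The rod hangs down in its hole (14 mm in diameter) and the handle's underside sits on the block, so the probe is lifted straight up by at least 95 mm to come free.
- sanding_block_center (a point): Wooden sanding block, 46 x 90 x 27 mm, loose on the bench; its centre. To be left alone.
- bridge_blank_center (a point): Small wooden violin bridge blank, 33 x 41 x 8 mm, loose on the bench; its centre. To be left alone.

How it is judged:
On the way, in this order (a step that is already met when the one before it is completed fails the run):
1. the spool clamp stands upright on the bench, released, clear of the guide tube (height (world z) of stray_clamp_center below 0.045 m and angle between stray_clamp_center's own z axis and vertical below 0.15 rad and linear speed of stray_clamp below 0.03 m/s and horizontal distance between stray_clamp_center and guide_mouth above 0.06 m and contact force between stray_clamp and the fingers below 0.1 N), for 0.2 s.
2. the held probe is lifted out of its rest, its tip higher than the tube's mouth (z of probe_tip in the frame of guide_mouth above 0.003 m and contact force between probe and the fingers above 1 N), for 0.1 s.
At the end, for the whole second after the job is handed in: Finishes with the probe held by the gripper alone, still, upright within 0.08 rad, band and tip within 4 mm of the bore axis, band within 7 mm of the height of the mouth, not touching tube or box; the spool clamp stands upright on the bench, released, over 60 mm from the bore axis (all of step 1 and z of probe_band in the frame of guide_mouth between -0.007 and 0.007 m and horizontal distance between each of probe_tip, probe_band and guide_mouth below 0.004 m and angle between probe_grip's own z axis and vertical below 0.08 rad and linear speed of probe below 0.01 m/s and contact force between probe and season_box below 0.2 N and contact force between probe and the fingers above 1 N); the arm keeps its last pose, push and grip.
It fails at once if the probe touches the guide tube or the box (contact force between probe and season_box above 0.3 N).
It fails at once if the sanding block or the bridge blank is disturbed (distance of any of sanding_block_center, bridge_blank_center from where it was at the start of the episode above 0.02 m).
It also fails if it takes over 58 s, if anything falls off the work surface, if the arm or the gripper's body presses on something with over 40 N, if the wrist force passes 120 N, or if a joint passes its speed limit or range.

## Working session

There is one attempt and no reset: what is moved stays moved. The work goes in short steps, Python scripts to look and compute and a tool call to move; the robot and the scene stay as the last step left them, time stands still between calls to the robot, and variables do not carry over. Pictures are saved under pics/ and viewed, at most 10 in all, crops included, and the job is handed in when it is done.

Besides the shell and the picture viewer there is one more tool, called after ">>>" in YAML: its name, and indented under it one key for each argument. carry_out: Moves the arm, as the interface text tells. Its arguments: {"type":"object","properties":{"increments":{"type":"array","items":{"type":"number"}}},"required":["increments"]}

```bash
mkdir -p pics; cat > h.py <<'E'
import numpy as np, cv2
from scipy.spatial.transform import Rotation as R
from workcell import bot
def rot(a):
    a=np.array(a,float); return a if a.shape==(3,3) else R.from_quat(a).as_matrix()
def w(c,p): return rot(c["attitude"])@np.array(p)+np.array(c["eye"])
def cloud(c,mask):
    v,u=np.nonzero(mask&(c["range_z"]>0)); z=c["range_z"][v,u]
    n=cv2.undistortPoints(np.stack([u,v],1).astype(float)[:,None],np.array(c["mtx"]),np.array(c["D"]))[:,0]
    return np.c_[n*z[:,None],z]@rot(c["attitude"]).T+np.array(c["eye"])
E
python3 - <<'E'
from h import *
o=bot.get_obs(); print({k:np.round(v,3) for k,v in o.items()})
for n in ("side","top"):
    c=bot.camera(n); cv2.imwrite(f"pics/{n}0.png",c["pixels"]); print(n,c["eye"],np.round(rot(c["attitude"]),2).tolist())
    for t in ["stray_clamp_center","stray_clamp","guide_mouth","season_box","probe_grip","probe","rest_top","sanding_block_center","bridge_blank_center"]:
        print(t,[(np.round(w(c,d["xyz"]),3).tolist(),round(d["p"],2)) for d in bot.place_of(c,t)[:3]])
E
```

```text
{'clock': np.float64(0.0), 'joint_pos': array([-1.337,  0.241,  0.004,  1.335,  0.   ,  1.571]), 'joint_vel': array([-0.   , -0.001,  0.001, -0.   ,  0.001, -0.001]), 'tau': array([ 0.0000e+00, -3.7231e+01,  2.5241e+01,  1.7000e-02,  0.0000e+00,
       -0.0000e+00]), 'eef_pos': array([ 0.116, -0.486,  0.23 ]), 'tool_rot': array([ 0.993,  0.117, -0.   , -0.001]), 'ft_force': array([-0.387,  0.415, -0.55 ]), 'ft_torque': array([ 0.053,  0.023, -0.029]), 'grasp_force': np.float64(0.0), 'grip_width': np.float64(0.085)}
side [ 0.34140585 -0.72503076  0.56993149] [[0.96, -0.14, 0.24], [-0.28, -0.52, 0.81], [0.01, -0.85, -0.53]]
stray_clamp_center [([0.505, 0.166, 0.138], 0.94), ([0.427, 0.003, 0.012], 0.19)]
stray_clamp [([0.51, 0.164, 0.101], 0.66)]
guide_mouth [([0.512, 0.162, 0.107], 0.6)]
season_box [([0.511, 0.158, -0.002], 0.63)]
probe_grip [([0.574, -0.176, 0.117], 0.72)]
probe [([0.569, -0.179, 0.117], 0.73)]
rest_top [([0.574, -0.184, 0.097], 0.9)]
sanding_block_center [([0.427, 0.006, 0.014], 0.96)]
bridge_blank_center [([0.633, -0.036, 0.002], 0.47)]
top [ 0.37622743 -0.04927676  0.94223951] [[0.11, -0.97, 0.2], [-0.99, -0.11, 0.02], [0.0, -0.21, -0.98]]
stray_clamp_center [([0.509, 0.168, 0.141], 0.74)]
stray_clamp [([0.509, 0.166, 0.105], 0.92), ([0.572, -0.183, 0.096], 0.41)]
guide_mouth [([0.512, 0.165, 0.103], 0.76), ([0.51, 0.167, 0.107], 0.52)]
season_box [([0.516, 0.159, -0.004], 0.75)]
probe_grip [([0.573, -0.179, 0.124], 0.87)]
probe [([0.572, -0.179, 0.121], 0.74)]
rest_top [([0.573, -0.181, 0.098], 0.71)]
sanding_block_center [([0.428, 0.006, 0.014], 0.87)]
bridge_blank_center [([0.631, -0.037, 0.005], 0.82), ([0.511, 0.163, -0.002], 0.32)]
```

View pics/side0.png

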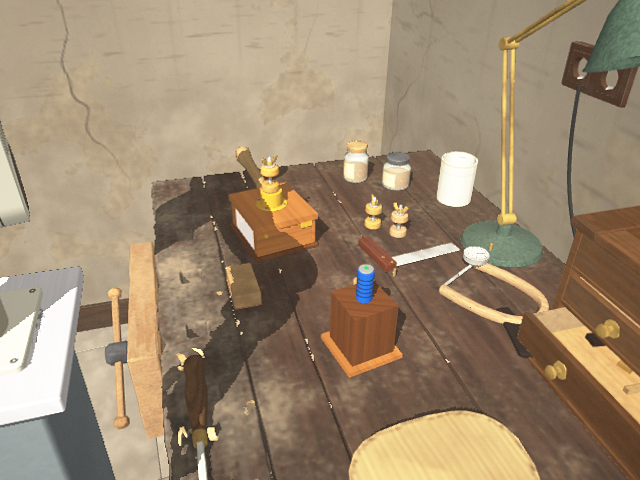

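View pics/top0.png

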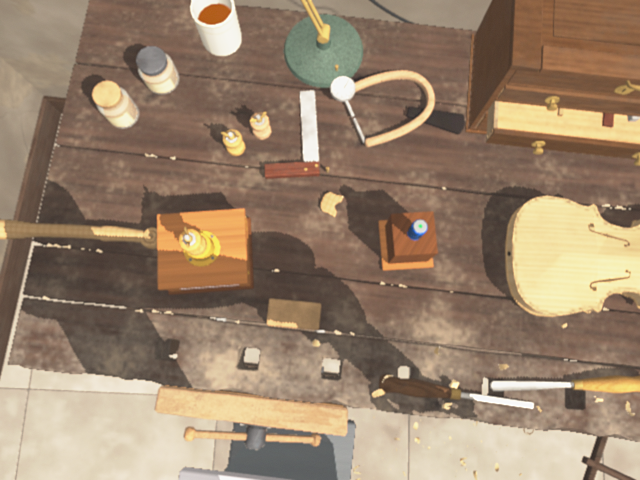

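The views agree with the networks: clamp on the tube at side (269,180) and top (195,242), probe at side (366,283) and top (420,229), sanding block at top (293,314), bridge blank at top (331,203). I'll turn the tool towards yaw 90° first, so the fingers close along world x.

>>> carry_out:
  increments: [8.5,0,0,0,-0.18,8.5,0,0,0,-0.18,8.5,0,0,0,-0.18,8.5,0,0,0,-0.18,8.5,0,0,0,-0.18]

```text
clock: 1.62
eef_pos: [0.1158, -0.4864, 0.2313]
tool_rot: [0.842, 0.54, -0.0, 0.0]
ft_force: [-0.1, -0.6, 1.3]
grip_width: 0.0853
grasp_force: 0.0
```

```bash
python3 - <<'E'
from h import *
print(bot.get_obs()["joint_pos"].round(3))
c=bot.camera("top"); full=cloud(c,np.ones((480,640),bool))
s=full[(abs(full[:,0]-.51)<.12)&(full[:,1]>.2)&(full[:,1]<.45)]
for y in np.arange(.2,.45,.03):
    q=s[(s[:,1]>=y)&(s[:,1]<y+.03)]; print(round(y,2),len(q),q[q[:,2].argmax()].round(3) if len(q) else 0)
for n in("top","side"):
  c=bot.camera(n)
  for t in("stray_clamp","probe","season_box"):
    r=bot.regions_of(c,t)
    if not r: print(n,t,None);continue
    p=cloud(c,r[0]["mask"]); print(n,t,round(r[0]["p"],2),"min",np.percentile(p,2,axis=0).round(3),"max",np.percentile(p,98,axis=0).round(3))
    if t=="season_box":
        q=p[abs(p[:,2]-.075)<.004]; print("rect",cv2.minAreaRect((q[:,:2]*1000).astype(np.float32)))
    else:
        zt={"stray_clamp":(.135,.157),"probe":(.1,.14)}[t]; r0={"stray_clamp":.0175,"probe":.012}[t]
        q=p[(p[:,2]>zt[0])&(p[:,2]<zt[1])]
        from scipy.optimize import least_squares
        f=least_squares(lambda a:np.hypot(q[:,0]-a[0],q[:,1]-a[1])-r0,q.mean(0)[:2]+[.01,.005],loss="soft_l1",f_scale=.002)
        print(" axis",f.x.round(4),len(q))
E
```

```text
[-1.337  0.241  0.005  1.335 -0.     0.665]
0.2 2243 [0.505 0.203 0.08 ]
0.23 1433 [0.527 0.235 0.08 ]
0.26 2032 [0.526 0.266 0.04 ]
0.29 2192 [0.53  0.316 0.036]
0.32 2186 [0.522 0.341 0.036]
0.35 2124 [0.53  0.374 0.036]
0.38 2168 [0.525 0.397 0.039]
0.41 2167 [0.525 0.42  0.038]
0.44 723 [0.523 0.446 0.038]
top stray_clamp 0.97 min [0.495 0.15  0.115] max [0.525 0.179 0.173]
 axis [0.5125 0.1687] 283
top probe 0.72 min [ 0.562 -0.19   0.099] max [ 0.582 -0.168  0.151]
 axis [ 0.5741 -0.1801] 99
top season_box 0.78 min [0.443 0.087 0.008] max [0.577 0.238 0.101]
rect ((512.669677734375, 165.17796325683594), (127.36981964111328, 147.15625), 10.736830711364746)
side stray_clamp 0.77 min [ 0.494  0.148 -0.002] max [0.583 0.443 0.169]
 axis [0.51   0.1683] 200
side probe 0.88 min [ 0.56  -0.193  0.099] max [ 0.581 -0.174  0.148]
 axis [ 0.5725 -0.1802] 385
side season_box 0.89 min [0.441 0.083 0.   ] max [0.581 0.235 0.099]
rect ((511.0645446777344, 163.92384338378906), (127.75666046142578, 151.16915893554688), 10.69469928741455)
```

>>> carry_out:
  increments: [8.5,0,0,0,-0.15,8.5,0,0,0,-0.15,8.5,0,0,0,-0.13,8.5,4.5,3,0,0,8.5,4.5,3,0,0]

```text
clock: 2.7
eef_pos: [0.1769, -0.3961, 0.2311]
tool_rot: [0.711, 0.704, 0.0, 0.0]
ft_force: [1.2, 0.6, 0.2]
grip_width: 0.0853
grasp_force: 0.0
```

>>> carry_out:
  increments: [8.5,4.5,3,0,0,8.5,4.5,3,0,0,8.5,4.5,3,0,0,8.5,4.5,3,0,0,8.5,4.5,3,0,0]

```text
clock: 3.32
eef_pos: [0.3289, -0.1714, 0.2316]
tool_rot: [0.71, 0.704, 0.0, 0.001]
ft_force: [0.0, -1.3, 0.1]
grip_width: 0.0853
grasp_force: 0.0
```

>>> carry_out:
  increments: [8.5,4.5,3,0,0,8.5,4.5,3,0,0,8.5,4.5,2,0,0,8.5,4.5,2,0,0,8.5,4.5,2,0,0]

```text
clock: 3.95
eef_pos: [0.4502, 0.0529, 0.2315]
tool_rot: [0.71, 0.704, 0.0, 0.0]
ft_force: [0.4, 0.1, 0.0]
grip_width: 0.0851
grasp_force: 0.0
```

>>> carry_out:
  increments: [8.5,4,2,0,0,8.5,4,2,0,0,8.5,3.5,2,0,0,8.5,0,0,0,0,8.5,0,0,0,0]

```text
clock: 4.58
eef_pos: [0.5099, 0.1656, 0.231]
tool_rot: [0.71, 0.705, -0.001, -0.0]
ft_force: [1.1, 0.2, 0.0]
grip_width: 0.0851
grasp_force: 0.0
```

>>> carry_out:
  increments: [8.5,0,0,3,0,8.5,0,0,3,0,8.5,0,0,3,0,8.5,0,0,1.7,0,8.5,0,0,0,0]

```text
clock: 5.2
eef_pos: [0.5088, 0.1643, 0.1233]
tool_rot: [0.71, 0.704, -0.002, -0.001]
ft_force: [1.0, 0.0, -0.2]
grip_width: 0.0845
grasp_force: 0.0
```

>>> carry_out:
  increments: [8.5,0.3,0.2,0,0,3,0,0,0,0,3,0,0,0,0,3,0,0,0,0,3,0,0,0,0]

```text
clock: 5.82
eef_pos: [0.5127, 0.169, 0.125]
tool_rot: [0.71, 0.705, 0.0, 0.0]
ft_force: [-1.0, 0.1, 4.2]
grip_width: 0.033
grasp_force: 59.3
```

>>> carry_out:
  increments: [2.5,0,0,0,0,2.5,0,0,0,0,2.5,0,0,0,0,2.5,0,0,-1,0,2.5,0,0,-2,0]

```text
clock: 6.45
eef_pos: [0.5115, 0.1685, 0.1537]
tool_rot: [0.71, 0.705, -0.001, -0.001]
ft_force: [0.4, 0.3, 0.3]
grip_width: 0.0332
grasp_force: 59.5
```

```bash
python3 - <<'E'
from h import *
o=bot.get_obs();print(o["eef_pos"],o["grip_width"],o["grasp_force"],o["ft_force"])
c=bot.camera("side"); cv2.imwrite("pics/s1.png",cv2.resize(c["pixels"][100:320,160:440],None,fx=2.5,fy=2.5))
for t in("stray_clamp_center","guide_mouth"):
    print(t,[(w(c,d["xyz"]).round(3),round(d["p"],2)) for d in bot.place_of(c,t)[:2]])
E
```

```text
[0.51153345 0.1685373  0.15368403] 0.033217619868022644 59.51552331447601 [0.3973462  0.28190437 0.26450671]
stray_clamp_center [(array([0.507, 0.168, 0.166]), 0.91)]
guide_mouth [(array([0.511, 0.164, 0.103]), 0.84)]
```

View pics/s1.png

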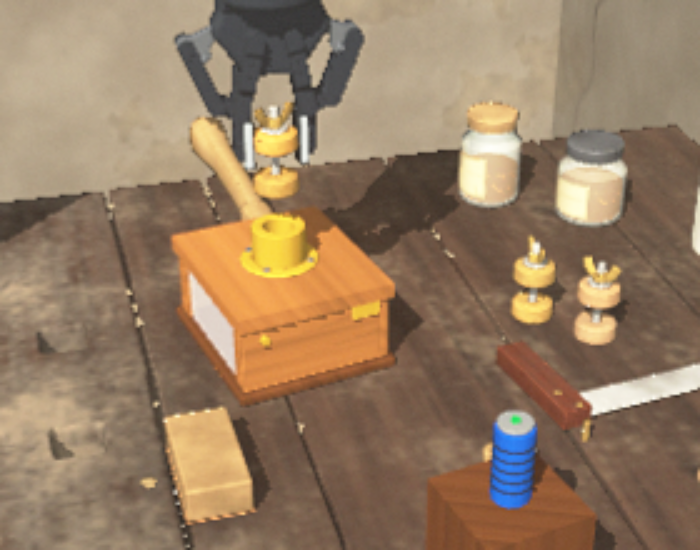

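The crop shows the clamp held upright above the tube (275,150), with the tube's bore now visible (278,240). I'll carry it to about (0.525, 0.01) and set it down.

>>> carry_out:
  increments: [2.5,0,0,-1,0,2.5,-4,0.3,0,0,2.5,-4,0.3,0,0,2.5,-4,0.4,0,0,2.5,-4,0.4,0,0]

```text
clock: 7.22
eef_pos: [0.525, 0.0076, 0.1641]
tool_rot: [0.709, 0.705, -0.0, -0.0]
ft_force: [0.2, -0.5, -0.7]
grip_width: 0.0329
grasp_force: 59.5
```

>>> carry_out:
  increments: [2.5,0,0,3,0,2.5,0,0,3,0,2.5,0,0,3,0,2.5,0,0,2.5,0,2.5,0,0,0,0]

```text
clock: 7.85
eef_pos: [0.523, 0.0087, 0.0472]
tool_rot: [0.71, 0.705, -0.002, -0.002]
ft_force: [-0.6, 0.9, -0.2]
grip_width: 0.033
grasp_force: 59.6
```

>>> carry_out:
  increments: [2.5,0,0,1,0,2.5,0,0,0.7,0,2.5,0,0,0.3,0,2.5,0,0,0.2,0,2.5,0,0,0.2,0]

```text
clock: 8.48
eef_pos: [0.5256, 0.0088, 0.0255]
tool_rot: [0.71, 0.705, 0.0, 0.0]
ft_force: [-0.5, 0.6, 0.1]
grip_width: 0.0329
grasp_force: 59.6
```

>>> carry_out:
  increments: [2.5,0,0,0.2,0,2.5,0,0,0.1,0,2.5,0,0,0.1,0,2.5,0,0,0,0,2.5,0,0,0,0]

```text
clock: 9.1
eef_pos: [0.5253, 0.0088, 0.0213]
tool_rot: [0.71, 0.705, 0.0, 0.0]
ft_force: [0.3, -0.5, -1.3]
grip_width: 0.0331
grasp_force: 59.6
```

>>> carry_out:
  increments: [2.5,0,0,0.1,0,2.5,0,0,0,0,2.5,0,0,0,0,2.5,0,0,0,0,2.5,0,0,0,0]

```text
clock: 9.72
eef_pos: [0.5253, 0.0088, 0.0203]
tool_rot: [0.71, 0.705, 0.0, 0.0]
ft_force: [0.2, 0.2, 0.6]
grip_width: 0.0331
grasp_force: 59.6
```

>>> carry_out:
  increments: [2.5,0,0,0.1,0,2.5,0,0,0,0,2.5,0,0,0,0,2.5,0,0,0,0,2.5,0,0,0,0]

```text
clock: 10.35
eef_pos: [0.5255, 0.0088, 0.02]
tool_rot: [0.71, 0.705, 0.0, 0.0]
ft_force: [-1.8, -0.0, 5.4]
grip_width: 0.0333
grasp_force: 60.1
```

>>> carry_out:
  increments: [4.5,0,0,0,0,6,0,0,0,0,7,0,0,0,0,8.5,0,0,0,0,8.5,0,0,0,0]

```text
clock: 10.98
eef_pos: [0.5253, 0.0088, 0.0193]
tool_rot: [0.71, 0.705, -0.0, -0.0]
ft_force: [0.8, -0.5, -0.5]
grip_width: 0.0848
grasp_force: 0.0
```

>>> carry_out:
  increments: [8.5,0,0,-2,0,8.5,0,0,-4,0,8.5,0,0,-5,0,8.5,0,0,-5,0,8.5,0,0,-4,0]

```text
clock: 11.6
eef_pos: [0.5257, 0.0088, 0.2216]
tool_rot: [0.71, 0.705, 0.001, 0.001]
ft_force: [1.0, -0.1, -0.7]
grip_width: 0.0851
grasp_force: 0.0
```

>>> carry_out:
  increments: [8.5,-4,1,0,0,8.5,-4,1,0,0,8.5,-4,1,0,0,8.5,-4,1,0,0,8.5,-3,0.7,0,0]

```text
clock: 12.22
eef_pos: [0.5711, -0.1833, 0.2191]
tool_rot: [0.71, 0.704, -0.0, -0.0]
ft_force: [-0.0, 0.5, 1.0]
grip_width: 0.0852
grasp_force: 0.0
```

```bash
cat > m.py <<'E'
from h import *
from scipy.optimize import least_squares
o=bot.get_obs();print(o["clock"],o["eef_pos"])
for n in("side","top"):
  c=bot.camera(n); cv2.imwrite(f"pics/m_{n}.png",c["pixels"])
  for t in("stray_clamp_center","guide_mouth","probe_grip","sanding_block_center","bridge_blank_center"):
    print(n,t,[(w(c,d["xyz"]).round(4).tolist(),round(d["p"],2)) for d in bot.place_of(c,t)[:2]])
  # tube: all points in neighbourhood; outer wall and mouth annulus
  f=cloud(c,np.ones((480,640),bool)); r=np.hypot(f[:,0]-.511,f[:,1]-.1645)
  q=f[(r<.028)&(f[:,2]>.085)&(f[:,2]<.101)]
  if n=="side":
    s=least_squares(lambda a:np.hypot(q[:,0]-a[0],q[:,1]-a[1])-.021,[.512,.166],loss="soft_l1",f_scale=.0015);print(" outer wall",s.x.round(4),len(q))
  q=f[(r<.03)&(f[:,2]>.1015)&(f[:,2]<.109)]
  print(" rim circle (mm):",[np.round(v,1) for v in cv2.minEnclosingCircle((q[:,:2]*1000).astype(np.float32))],"z",np.median(q[:,2]).round(4),len(q))
E
python3 m.py
```

```text
12.225 [ 0.57110634 -0.18329227  0.21905252]
side stray_clamp_center [([0.5211, 0.007, 0.0334], 0.78)]
side guide_mouth [([0.5097, 0.1675, 0.1038], 0.88)]
side probe_grip [([0.5744, -0.1794, 0.12], 0.65)]
side sanding_block_center [([0.4266, 0.0003, 0.0118], 0.9)]
side bridge_blank_center [([0.6297, -0.0354, 0.0056], 0.51)]
 outer wall [0.5108 0.1635] 208
 rim circle (mm): [array([510.3, 161.7]), np.float64(21.1)] z 0.1033 126
top stray_clamp_center [([0.5255, 0.0071, 0.0333], 0.66)]
top guide_mouth [([0.5135, 0.164, 0.1039], 0.65)]
top probe_grip []
top sanding_block_center [([0.4286, 0.0027, 0.0143], 0.9)]
top bridge_blank_center [([0.6338, -0.0374, 0.002], 0.89), ([0.4268, -0.0003, 0.0124], 0.42)]
 rim circle (mm): [array([512.5, 164.7]), np.float64(20.9)] z 0.1054 355
```

View pics/m_side.png

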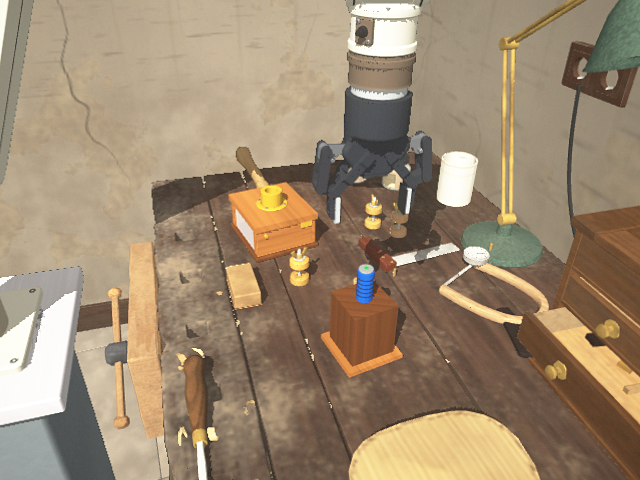

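The clamp stands at (300,267), the tube is free at (271,195), and the fingers hover above the probe (366,283). Now I'll descend and grasp the handle.

>>> carry_out:
  increments: [8.5,0.3,0.2,2,0,8.5,0,0,3,0,8.5,0,0,3,0,8.5,0,0,2.5,0,8.5,0,0,0.8,0]

```text
clock: 13.45
eef_pos: [0.5718, -0.1779, 0.1046]
tool_rot: [0.709, 0.705, -0.001, -0.001]
ft_force: [-0.5, -0.1, -0.3]
grip_width: 0.0848
grasp_force: 0.0
```

>>> carry_out:
  increments: [8.5,0,0,0,0,5,0,0,0,0,3,0,0,0,0,1.5,0,0,0,0,1.5,0,0,0,0]

```text
clock: 14.08
eef_pos: [0.5734, -0.1787, 0.107]
tool_rot: [0.71, 0.705, 0.0, 0.001]
ft_force: [-0.1, 0.6, 2.7]
grip_width: 0.0228
grasp_force: 58.6
```

>>> carry_out:
  increments: [1.5,0,0,0,0,1.5,0,0,0,0,1.5,0,0,0,0,1.5,0,0,-0.5,0,1.5,0,0,-1,0]

```text
clock: 14.7
eef_pos: [0.5721, -0.1783, 0.1205]
tool_rot: [0.71, 0.705, -0.001, -0.001]
ft_force: [-0.2, 0.4, -0.8]
grip_width: 0.0228
grasp_force: 58.7
```

>>> carry_out:
  increments: [1.5,0,0,-2,0,1.5,0,0,-2.5,0,1.5,0,0,-2.5,0,1.5,0,0,-2.5,0,1.5,0,0,-2.5,0]

```text
clock: 15.32
eef_pos: [0.5728, -0.1785, 0.2423]
tool_rot: [0.71, 0.705, -0.0, -0.0]
ft_force: [-0.1, 0.1, 0.2]
grip_width: 0.0228
grasp_force: 58.7
```

>>> carry_out:
  increments: [1.5,0,0,-1,0,1.5,0,0,0,0,1.5,3,0,0,0,1.5,3,-0.5,0,0,1.5,3,-0.5,0,0]

```text
clock: 15.95
eef_pos: [0.5627, -0.0876, 0.2495]
tool_rot: [0.71, 0.704, -0.001, -0.001]
ft_force: [0.0, 0.4, -1.0]
grip_width: 0.0231
grasp_force: 58.7
```

>>> carry_out:
  increments: [1.5,4,-1,0,0,1.5,4,-1,0,0,1.5,4,-1,0,0,1.5,3,-0.5,0,0,1.5,0,0,0,0]

```text
clock: 16.58
eef_pos: [0.5285, 0.0635, 0.2499]
tool_rot: [0.708, 0.706, -0.001, -0.001]
ft_force: [0.1, -0.4, -0.8]
grip_width: 0.0228
grasp_force: 58.7
```

```bash
python3 - <<'E'
from h import *
o=bot.get_obs();print(o["clock"],o["eef_pos"],o["grip_width"])
for n in("side","top"):
  c=bot.camera(n); cv2.imwrite(f"pics/p_{n}.png",c["pixels"])
  for t in("probe_grip","probe_band","probe_tip","guide_mouth","stray_clamp_center"):
    print(n,t,[(w(c,d["xyz"]).round(4).tolist(),round(d["p"],2)) for d in bot.place_of(c,t)[:2]])
E
```

```text
16.575 [0.52853673 0.06352142 0.24992531] 0.022774434425648735
side probe_grip [([0.5287, 0.0659, 0.2604], 0.7)]
side probe_band [([0.5261, 0.0597, 0.2153], 0.77), ([0.6315, -0.0379, 0.0029], 0.16)]
side probe_tip [([0.5276, 0.0648, 0.1483], 0.61), ([0.6318, -0.0382, 0.0031], 0.35)]
side guide_mouth [([0.5096, 0.1629, 0.1061], 0.56), ([0.4296, 0.0035, 0.0126], 0.56)]
side stray_clamp_center [([0.5202, 0.01, 0.0339], 0.69), ([0.5251, 0.0619, 0.2584], 0.64)]
top probe_grip [([0.5287, 0.0602, 0.2649], 0.49)]
top probe_band [([0.5305, 0.0612, 0.211], 0.56)]
top probe_tip [([0.5294, 0.0606, 0.1492], 0.65)]
top guide_mouth []
top stray_clamp_center [([0.5231, 0.0076, 0.0378], 0.92)]
```

View pics/p_side.png

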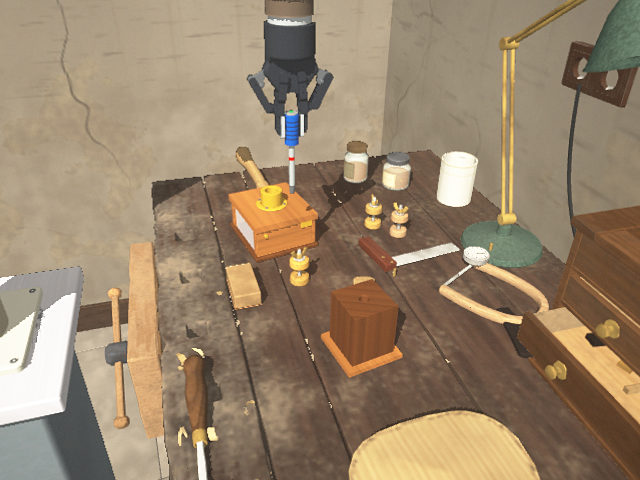

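The probe hangs upright at (291,150) and the clamp still stands at (300,267). Now over the tube, then a close check.

>>> carry_out:
  increments: [1.5,3,-0.5,0,0,1.5,3,-0.5,0,0,1.5,3,-0.5,0,0,1.5,1,-0.2,0,0,1.5,0,0,0,0]

```text
clock: 17.8
eef_pos: [0.5133, 0.162, 0.2512]
tool_rot: [0.709, 0.705, -0.0, 0.0]
ft_force: [-0.6, -1.2, -0.3]
grip_width: 0.0231
grasp_force: 58.8
```

>>> carry_out:
  increments: [1.5,0,0,1,0,1.5,0,0,1,0,1.5,0,0,0.5,0,1.5,0,0,0,0,1.5,0,0,0,0]

```text
clock: 18.42
eef_pos: [0.5136, 0.1618, 0.2265]
tool_rot: [0.71, 0.705, 0.0, 0.0]
ft_force: [0.4, 0.3, -0.2]
grip_width: 0.0227
grasp_force: 58.8
```

```bash
cat > a.py <<'E'
from h import *
from scipy.optimize import least_squares
def fit(q,r,x0):
    s=least_squares(lambda a:np.hypot(q[:,0]-a[0],q[:,1]-a[1])-r,x0,loss="soft_l1",f_scale=.001); return (s.x*1000).round(1)
o=bot.get_obs();print(o["clock"],o["eef_pos"].round(4),o["tool_rot"].round(4)); x0=o["eef_pos"][:2]; T=o["eef_pos"][2]+.013
for n in("side","top"):
  acc={}
  for k in range(3):
    c=bot.camera(n); f=cloud(c,np.ones((480,640),bool)); d=np.array(c["eye"])[:2]-x0; d/=np.hypot(*d)
    r=np.hypot(f[:,0]-x0[0],f[:,1]-x0[1])
    for nm,R0,lo,hi in(("tube",.021,.084,.103),("rod lo",.005,max(.107,T-.113),T-.075),("rod hi",.005,max(.107,T-.075),T-.028)):
      q=f[(r<R0+.008)&(f[:,2]>lo)&(f[:,2]<hi)]
      if len(q)>15: acc.setdefault(nm,[]).append(np.r_[fit(q,R0,x0-d*.0),len(q)])
    q=f[(r<.028)&(f[:,2]>.1035)&(f[:,2]<.1075)&(r>.009)]
    if len(q)>20: (a,b),rr=cv2.minEnclosingCircle((q[:,:2]*1000).astype(np.float32)); acc.setdefault("rim",[]).append([a,b,rr])
    for t in("guide_mouth","probe_grip","probe_tip","probe_band"):
      p=bot.place_of(c,t)
      if p and p[0]["p"]>.4: acc.setdefault(t,[]).append(w(c,p[0]["xyz"])*1000)
  for t in acc: print(n,t,len(acc[t]),np.mean(acc[t],0).round(1))
  m=c["mtx"]; 
  u,v=cv2.projectPoints((rot(c["attitude"]).T@(np.array([x0[0],x0[1],.12])-c["eye"]))[None],np.zeros(3),np.zeros(3),np.array(m),np.array(c["D"]))[0].ravel().astype(int)
  cv2.imwrite(f"pics/a_{n}.png",cv2.resize(c["pixels"][max(v-60,0):v+60,u-60:u+60],None,fx=4.5,fy=4.5,interpolation=cv2.INTER_CUBIC)); print(u,v)
E
python3 a.py; python3 -c "
import cv2,numpy as np
cv2.imwrite('pics/a1.png',np.hstack([cv2.resize(cv2.imread(f'pics/a_{n}.png'),(400,400)) for n in('side','top')]))"
```

```text
18.425 [0.5136 0.1618 0.2265] [7.097e-01 7.045e-01 2.000e-04 1.000e-04]
side tube 3 [510.5 164.  279.3]
side rod lo 3 [513.  159.8  99. ]
side rod hi 3 [513.  159.8 127. ]
side rim 3 [509.5 161.3  20.6]
side guide_mouth 3 [511.  164.5 104.4]
side probe_grip 3 [513.3 161.8 237.4]
side probe_tip 3 [509.  161.6 122.4]
side probe_band 3 [510.5 160.  192.7]
272 182
top tube 3 [512.9 164.6 122.7]
top rod lo 3 [514.5 160.6  46. ]
top rod hi 3 [514.4 160.5  45. ]
top rim 3 [512.2 164.8  20.8]
top guide_mouth 3 [511.7 161.1 148. ]
top probe_grip 3 [515.  162.2 240.4]
top probe_tip 3 [510.4 156.5 122.9]
top probe_band 3 [513.3 158.8 188.8]
197 242
```

View pics/a1.png

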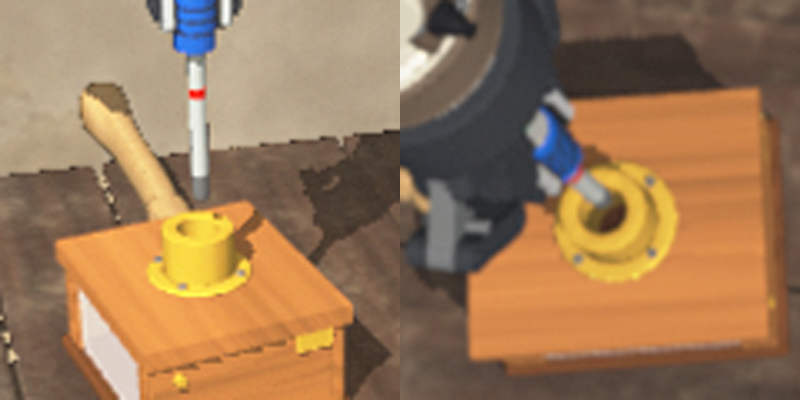

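The rod is upright (left panel, tip at (200,190), tube mouth at (198,225)). Both cameras agree it is off the tube axis by about −2.2 mm in x and +4.2 mm in y, so I'll correct that.

>>> carry_out:
  increments: [1.5,0.42,-0.22,0,0,1.5,0,0,0,0,1.5,0,0,0,0,1.5,0,0,0,0,1.5,0,0,0,0]

```text
clock: 20.55
eef_pos: [0.5112, 0.166, 0.2263]
tool_rot: [0.71, 0.705, -0.0, -0.0]
ft_force: [-0.6, -0.4, -0.9]
grip_width: 0.0228
grasp_force: 58.8
```

```bash
python3 a.py | grep -v probe_
```

```text
20.55 [0.5112 0.166  0.2263] [ 0.7096  0.7046 -0.     -0.    ]
side tube 3 [510.8 164.  286.7]
side rod lo 3 [510.5 164.2  94.3]
side rod hi 3 [510.7 163.9 131. ]
side rim 3 [510.4 161.4  20.1]
side guide_mouth 3 [509.3 165.  104.6]
270 181
top tube 3 [512.6 164.9 122.3]
top rod lo 3 [512.4 164.9  45.3]
top rod hi 3 [512.3 164.7  45. ]
top rim 3 [512.1 164.7  20.8]
top guide_mouth 3 [511.2 163.4 103.6]
194 243
```

Centred within about 0.3 mm. Descending 84 mm gently.

>>> carry_out:
  increments: [1.5,0,0,0.5,0,1.5,0,0,0.8,0,1.5,0,0,0.8,0,1.5,0,0,0.8,0,1.5,0,0,0.8,0]

```text
clock: 22.68
eef_pos: [0.5111, 0.166, 0.1886]
tool_rot: [0.71, 0.705, -0.0, -0.0]
ft_force: [-0.7, -0.1, -1.0]
grip_width: 0.0227
grasp_force: 58.8
```

>>> carry_out:
  increments: [1.5,0,0,0.8,0,1.5,0,0,0.8,0,1.5,0,0,0.8,0,1.5,0,0,0.8,0,1.5,0,0,0.5,0]

```text
clock: 23.3
eef_pos: [0.511, 0.166, 0.1516]
tool_rot: [0.71, 0.705, -0.0, -0.0]
ft_force: [0.1, -0.2, -0.1]
grip_width: 0.0227
grasp_force: 58.8
```

>>> carry_out:
  increments: [1.5,0,0,0.5,0,1.5,0,0,0.3,0,1.5,0,0,0.2,0,1.5,0,0,0,0,1.5,0,0,0,0]

```text
clock: 23.92
eef_pos: [0.5114, 0.1661, 0.1425]
tool_rot: [0.71, 0.705, 0.0, 0.0]
ft_force: [-0.7, -0.4, -0.8]
grip_width: 0.0227
grasp_force: 58.8
```

```bash
python3 a.py; python3 - <<'E'
from h import *
for n in("side","top"):
    c=bot.camera(n); p=c["pixels"].astype(int); b,g,r=p[...,0],p[...,1],p[...,2]
    f=cloud(c,(r>150)&(g<90)&(b<90)); f=f[np.hypot(f[:,0]-.511,f[:,1]-.165)<.015]
    if len(f): print("red",n,len(f),f.mean(0).round(4),f.min(0).round(4),f.max(0).round(4))
    for t in("stray_clamp_center","sanding_block_center","bridge_blank_center"): print(t,[w(c,d["xyz"]).round(3) for d in bot.place_of(c,t)[:1]])
cv2.imwrite('pics/a2.png',np.hstack([cv2.resize(cv2.imread(f'pics/a_{n}.png'),(400,400)) for n in('side','top')]))
E
```

```text
23.925 [0.5114 0.1661 0.1425] [7.096e-01 7.046e-01 2.000e-04 1.000e-04]
side tube 3 [511.  164.5 255. ]
side rod hi 3 [510.7 164.2  46. ]
side rim 3 [510.5 161.7  20.4]
side guide_mouth 3 [511.8 164.8 104.2]
side probe_grip 3 [510.9 167.6 153. ]
side probe_tip 1 [511.  169.5 154.6]
side probe_band 3 [508.4 164.1 110.6]
270 181
top tube 3 [512.8 165.8 108. ]
top rim 3 [512.3 163.9  20.6]
top guide_mouth 3 [511.6 164.6 102.7]
top probe_grip 3 [514.  165.4 156.6]
top probe_band 3 [511.9 162.9 104.1]
194 243
red side 10 [0.51   0.1608 0.1034] [0.5061 0.1595 0.1016] [0.5139 0.1616 0.1052]
stray_clamp_center [array([0.519, 0.01 , 0.03 ])]
sanding_block_center [array([0.428, 0.001, 0.01 ])]
bridge_blank_center [array([ 0.632, -0.034,  0.003])]
stray_clamp_center [array([0.525, 0.008, 0.034])]
sanding_block_center [array([ 0.427, -0.   ,  0.011])]
bridge_blank_center [array([ 0.632, -0.037,  0.   ])]
```

View pics/a2.png

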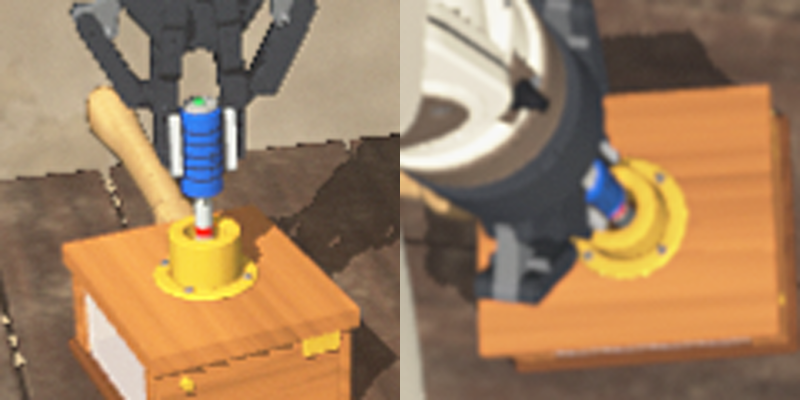

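The red band sits level with the mouth at (204,232), the rod is centred to within 0.5 mm, and the other things haven't moved. Handing in.

```bash
python3 -c "
from workcell import bot
print(bot.job_done())"
```

```text
the job is handed in; nothing more can be done
None
```

The job is handed in, with no verdict returned: the clamp stands upright on the bench about 155 mm from the tube, and the probe is held upright, centred to about 0.5 mm, with its red band level with the mouth to within about 2 mm.

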